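# Fit a bayonet gas-filter cartridge and hold it down while the line purges

### The job

Fit the new gas-filter cartridge with the wing bar on top, which stands loose on the bench, into the empty bay of the filter base: line its two lugs up with the slots, push it fully down against the spring valve, and twist it clockwise (seen from above) a quarter turn as far as its stop. The line is then purged while you hold it, so finish still gripping the cartridge by its bar, turned to the stop and pressed fully down; do not let go. Leave the other things on the bench where they stand.

Things in the scene. Friction and masses are not known exactly. Their poses are not given: they have to be found in the camera images.
- cartridge: The new filter cartridge, loose, upright on its nose: aluminium cylinder 52 mm across, 139 mm tall, about 0.3 kg. Origin: centre of its underside; z up its axis. Steel nose 40 mm across with a 2 mm chamfered foot, 18 mm high, then a 52 mm wide shoulder that comes to rest on the bay's rim; body with a flat top at 108 mm. A half turn about z makes no difference to it.
- bar (a point): Grip point on the cartridge's axis, 130 mm above its underside, in its grey plastic wing bar: 44 mm long along the cartridge's x, 14 mm thick along y, from the flat top at 108 mm up to 139 mm.
- lug (a point): One of a pair of steel lugs on the nose, at +x of the cartridge (the other at -x), in line with the wing bar. This point is the middle of its outer face, 29 mm from the axis and 7 mm above the underside. Lugs are 10 mm wide and 6 mm high (4 to 10 mm above the underside).
- filter_base: Fixed grey manifold block with two bays 115 mm apart, a gauge and a valve. Origin on the bench under the empty bay; x along the empty bay's slots, z up. The second bay, at y = -115 mm, already holds a cartridge of the same kind, locked, its bar showing the locked direction. Its top is 173 mm above the bench.
- bay (a point): Empty bay: point on its axis in the plane of its collar's rim, 52 mm above the bench, axes as the filter base. Collar 74 mm across, bore 43 mm (1.5 mm clear round the nose). A pair of slots along +x and -x let the lugs down, 15 mm wide at the bore, 21 mm at their outer end 31 mm from the axis. Fully pressed, the shoulder is on the rim: the cartridge's origin is 18 mm below this point.
- bay_stop (a point): Point at rim height, 26 mm from the bay's axis, 80 degrees (1.40 rad) clockwise from +x seen from above: where the lug from the +x slot ends against a solid stop. Lugs pass under the lip (2 mm clear) only in the last 2 mm of the push; the other way is blocked. If let up when turned, the cartridge rises 4.5 mm into a detent: locked but not pressed down.
- poppet (a joint): Travel (m) of the brass spring valve disc in the empty bay's floor: 0 free (disc 8 mm below the rim), 0.010 with the cartridge pressed fully down on the rim. The nose meets it 8 mm into the bay; the spring takes about 4 N to start and 10 N at full depth (press with 12 to 20 N to be home); it can carry the cartridge's weight.
- spare: A different, taller cartridge with a round black knob and no lugs: aluminium cylinder 54 mm across, 150 mm tall, loose, to be left alone. Origin: centre of its underside.
- vial_rack: Blue plastic rack 105 x 205 mm, 50 mm high, with small black-capped vials reaching 62 mm, loose, to be left alone. Origin: centre of its underside.
- carton: White carton with a pale green lid, 152 x 57 mm, 52 mm high, loose, to be left alone. Origin: centre of its underside.
Mind the look-alikes: they are no part of the job. Leave any orange or purple look-alike of the cartridge alone.

How it is judged:
By the outcome, as a careful person would: the job done as asked, in the order asked, and still so for the second after the job is handed in, while the arm keeps its last pose, push and grip.
It also fails if it takes over 45 s, if anything falls off the work surface, if the arm or the gripper's body presses on something with over 40 N, if the wrist force passes 120 N, or if a joint passes its speed limit or range.

### The arm

A 6-joint arm with a two-finger parallel gripper is mounted at the origin on the work surface. World frame = base frame: x ahead of the robot, y to its left, z up, the work surface at z = 0. Lengths are in mm, angles in rad, forces in N, time in s.
With the tool pointing down it reaches from about 400 to 825 mm from the base axis. Payload 7 kg.
Tool frame: the origin (TCP) lies at the very end of the fingers, on their centre line; the grasp point (between the pads) lies 19 mm behind it; z points along the fingers, y is the line along which they close (so a half turn about z gives the same grasp; the last joint's range is limited). The gripper opens to 88 mm and grips with 3 to 60 N. Pads are 19 mm wide; open, the fingers measure 130 mm over their backs; the gripper's body (78 mm by 193 mm) begins 47 mm behind the grasp point.
Start: joints at [1.416, 0.359, 0.012, 0, -1.224, -0.288], TCP at [289.223, 609.873, 226.561] pointing down, gripper open.
Joint ranges: [-3.07, 3.07], [-1.43, 2.12], [-1.02, 1.25], [-3.03, 1.67], [-3.05, -0], [-3.03, 3.03]. Speed limits (rad/s): [2.39, 2.39, 3.01, 3.14, 3.14, 3.14].

### API

Orientations are given as a unit quaternion [x, y, z, w].
In Python, from plant import bot gives the robot as it stands. Calls block until the motion is done:
- bot.move_ptp(position, orientation): joint-space move of the TCP to a pose.
- bot.line_to(position, velocity=150, ori=None): straight line of the TCP; ori=None keeps the orientation; velocity is the mean speed in mm/s.
- bot.move_joints(angles): joint-space move.
- bot.move_gripper(opening, force=None): finger opening in mm; force is the grip in N (None keeps the last); returns when the fingers have stopped.
- bot.pause(seconds).
- bot.solve_ik(position, orientation): joint angles nearest the present ones, or None.
- bot.read_state(): the state.
- bot.camera(name): name is "scene" or "top" or "wrist"; returns the picture (480x640x3 uint8, red, green, blue); there is no depth.
- bot.get_calibration(name): a dict with "fx", "fy", "cx", "cy" (pixels), "view" (4x4, takes a point from world to camera coordinates); the wrist camera has in their place "T_tool_cam" (4x4, takes a point from camera to tool coordinates, whose origin is the TCP and whose axes are the flange's). Camera axes: x right, y up, looking along -z (the intrinsics and any distortion apply to the point x, -y, -z); pixel columns grow to the right and rows downward; lengths in mm; the calibration is good to about 2 mm. A picture is of the moment at which its call begins: read the wrist's pose just before it. get_calibration takes no time and is no camera call.
A pose or a line that the arm cannot do raises bot.Unreachable and nothing moves.
- bot.close_job(): hands the job in; it is judged then, once.
The state is a dict: "t": time; "joint_pos": joint angles; "qvel": joint speeds; "tau": joint torques, N m; "tcp_pos": TCP position; "eef_rot": TCP orientation; "contact_force": force on the tool from outside, world axes, zero at the start; "moment": the same for the moment, N m; "width": finger opening in mm; "finger_force": force on a finger pad.
Only numpy, scipy, OpenCV 4.12 (cv2) and the standard library are available. Lean on these libraries where they do the work, as an engineer would, in place of code of your own. Each camera call takes 0.05 s, during which the arm holds its last target. There are 200 camera calls.

## Working session

There is one attempt and no reset: what is moved stays moved. The work goes in short steps, each a Python script; the robot and the scene stay as the last script left them, time stands still between calls to the robot, and variables do not carry over. Pictures are saved under pics/ and viewed, at most 10 in all, crops included, and the job is handed in when it is done.

```bash
ls; mkdir -p pics; python3 - <<'E'
from plant import bot
import cv2
for n in("top","scene"):
    im=bot.camera(n); cv2.imwrite(f"pics/{n}0.png",im[:,:,::-1]); c=bot.get_calibration(n); print(n,c)
print(bot.get_calibration("wrist")); s=bot.read_state(); print(s)
E
```

```text
pics
top {'fx': 526.5224872027761, 'fy': 526.5224872027761, 'cx': 308.2143780215497, 'cy': 224.1592210195109, 'view': array([[ 1.54437997e-02, -9.99792078e-01,  1.33150319e-02,
        -3.64412686e+01],
       [ 9.88106762e-01,  1.72981676e-02,  1.52793326e-01,
        -5.77518548e+02],
       [-1.52991882e-01,  1.07969636e-02,  9.88168462e-01,
        -1.24054334e+03],
       [ 0.00000000e+00,  0.00000000e+00,  0.00000000e+00,
         1.00000000e+00]])}
scene {'fx': 587.9409537290952, 'fy': 587.9409537290952, 'cx': 306.00155434272295, 'cy': 245.99426641443688, 'view': array([[-6.35513259e-01,  7.71999134e-01,  1.18420429e-02,
         3.52007219e+02],
       [-5.88656590e-01, -4.94395561e-01,  6.39575209e-01,
         2.61253870e+02],
       [ 4.99606161e-01,  3.99487629e-01,  7.68637313e-01,
        -1.88378923e+03],
       [ 0.00000000e+00,  0.00000000e+00,  0.00000000e+00,
         1.00000000e+00]])}
{'fx': 379.396040821174, 'fy': 379.396040821174, 'cx': 318.5388993166476, 'cy': 238.97264657575255, 'T_tool_cam': array([[ 1.09270665e-03,  9.63553950e-01,  2.67511854e-01,
        
[... 289 characters left out ...]
int_pos': array([ 1.41607766e+00,  3.59309173e-01,  1.11385469e-02, -3.00839209e-04,
       -1.22410202e+00, -2.88113550e-01]), 'qvel': array([-7.34389252e-04, -1.48618753e-03,  1.65624190e-03,  7.83931250e-04,
        8.38560206e-05,  1.35395447e-03]), 'tau': array([-1.98749483e-03, -5.84162056e+01,  2.93751651e+01,  7.01559708e+00,
        1.01254944e-02, -4.89086165e-05]), 'tcp_pos': array([289.06796835, 609.47893068, 225.71651083]), 'eef_rot': array([ 9.75575910e-01, -2.19661282e-01, -9.19205790e-05,  7.45946386e-04]), 'contact_force': array([ 0.05892397, -0.39435966,  0.32653285]), 'moment': array([-0.02186887, -0.01760888, -0.0388471 ]), 'finger_force': 0.0, 'width': 87.72800728268464}
```

View pics/top0.png

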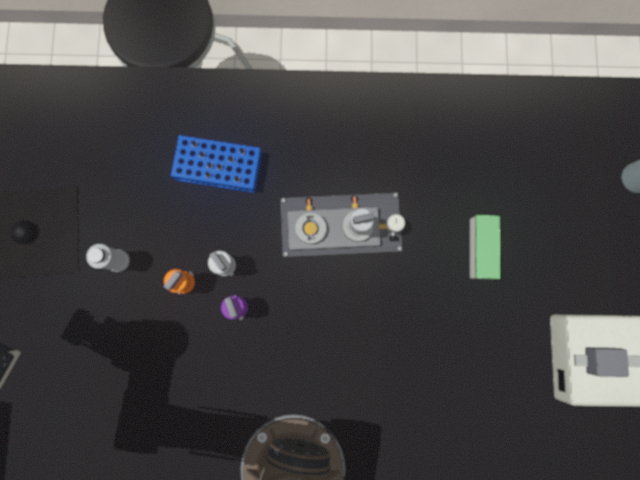

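View pics/scene0.png

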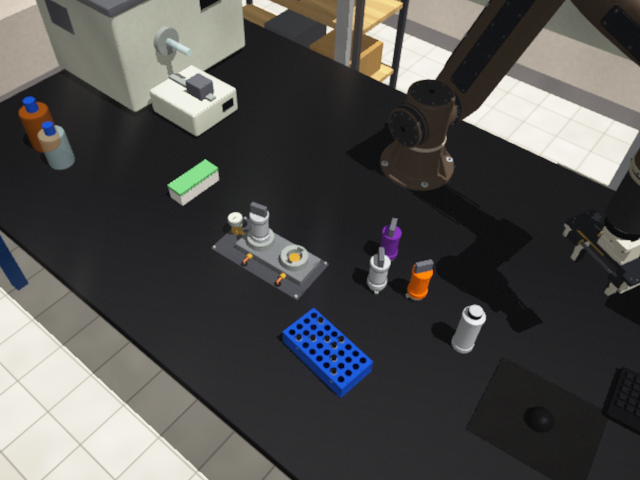

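The top view shows the cartridge at about (221,263), with orange at (179,281) and purple at (234,307) beside it. The empty bay is at (311,228) and the locked cartridge at (360,222). In the scene view the cartridge bar is at about (381,257) and the bay at (294,257).

```bash
cat > h.py <<'E'
import numpy as np, cv2
from plant import bot
from scipy.spatial.transform import Rotation as R
def down(yaw):  # tool z down, tool y (closing) at world angle yaw
    y=np.array([np.cos(yaw),np.sin(yaw),0]); z=np.array([0,0,-1.]); x=np.cross(y,z)
    return R.from_matrix(np.c_[x,y,z]).as_quat()
def cam(name,state=None):
    c=bot.get_calibration(name)
    if name=="wrist":
        T=np.eye(4); T[:3,:3]=R.from_quat(state["eef_rot"]).as_matrix(); T[:3,3]=state["tcp_pos"]
        M=T@c["T_tool_cam"]
    else: M=np.linalg.inv(c["view"])
    return c,M
def ray(cm,p):
    c,M=cm; d=M[:3,:3]@np.array([(p[0]-c["cx"])/c["fx"],-(p[1]-c["cy"])/c["fy"],-1.]); return M[:3,3],d/np.linalg.norm(d)
def onz(cm,p,z):
    o,d=ray(cm,p); return o+d*(z-o[2])/d[2]
def tri(*obs):
    A=np.zeros((3,3));b=np.zeros(3)
    for cm,p in obs:
        o,d=ray(cm,p);P=np.eye(3)-np.outer(d,d);A+=P;b+=P@o
    X=np.linalg.solve(A,b); return X,[float(np.linalg.norm(np.cross(X-ray(cm,p)[0],ray(cm,p)[1]))) for cm,p in obs]
def shot(fn):
    s=bot.read_state(); im=bot.camera("wrist"); cv2.imwrite(fn,im[:,:,::-1]); return cam("wrist",s),im
E
python3 - <<'E'
from h import *
t,s=cam("top"),cam("scene")
for n,a,b in(("bar",(221,262),(381,254)),("bay",(311,228),(294,257)),("locked",(364,219),(259,211)),("orange",(175,279),(424,266)),("purple",(233,306),(393,225))): 
    print(n,tri((t,a),(s,b)),onz(t,a,52 if n=="bay" else 139))
E
```

```text
bar (array([473.56947227, 171.7727538 , 128.88936226]), [3.51867846188628, 3.5186784618863536]) [474.65798512 167.23901439 139.        ]
bay (array([568.06057321, -32.66322067,  43.20303059]), [1.4738943467487242, 1.4738943467487127]) [567.59698947 -33.74276724  52.        ]
locked (array([ 574.1833465 , -148.63235445,  149.42321824]), [2.6888897923819495, 2.688889792381952]) [ 577.47128421 -152.1223313   139.        ]
orange (array([433.89787699, 274.12808402, 124.96596954]), [3.8667084061125236, 3.866708406112443]) [435.29143575 267.4218103  139.        ]
purple (array([376.01315095, 141.08485256, 132.62331648]), [3.949645321513122, 3.949645321513043]) [378.17051835 136.92387758 139.        ]
```

```bash
python3 - <<'E'
from h import *
q=down(-np.pi/2)
import pickle
out={}
for k,p in(("a1",(474,205,290)),("a2",(474,125,290)),("b1",(568,0,260)),("b2",(568,-80,260))):
    bot.move_ptp(p,q); bot.pause(0.15); cm,im=shot(f"pics/{k}.png"); out[k]=cm
pickle.dump(out,open("cams.pkl","wb"))
s=bot.read_state();print(s["t"],s["tcp_pos"])
a=[cv2.imread(f"pics/{k}.png") for k in("a1","a2","b1","b2")]
cv2.imwrite("pics/m1.png",cv2.resize(np.vstack([np.hstack(a[:2]),np.hstack(a[2:])]),(800,600),interpolation=cv2.INTER_AREA))
E
```

```text
4.0667 [568.10370421 -79.03008832 260.2337416 ]
```

View pics/m1.png

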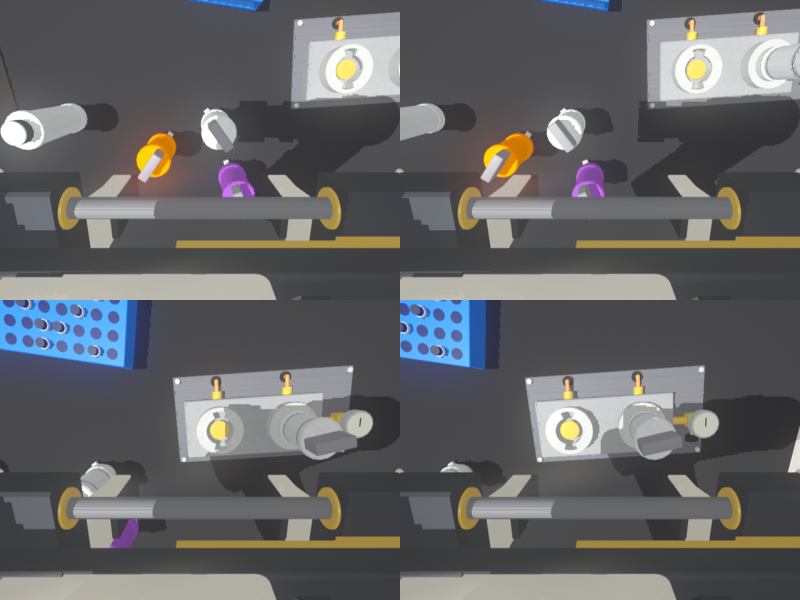

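The wrist views show the white cartridge at montage (218,128) in a1 and (566,130) in a2, the empty bay with yellow poppet at (219,430) in b1 and (570,430) in b2. I'll zoom in on both.

```bash
python3 - <<'E'
import cv2,numpy as np
def crop(k,x,y): return cv2.resize(cv2.imread(f"pics/{k}.png")[y:y+100,x:x+133],(400,300),interpolation=cv2.INTER_CUBIC)
A=np.vstack([np.hstack([crop("a1",285,160),crop("a2",200,160)]),np.hstack([crop("b1",285,160),crop("b2",205,160)])])
cv2.imwrite("pics/m2.png",A)
E
```

```text
(no output)
```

View pics/m2.png

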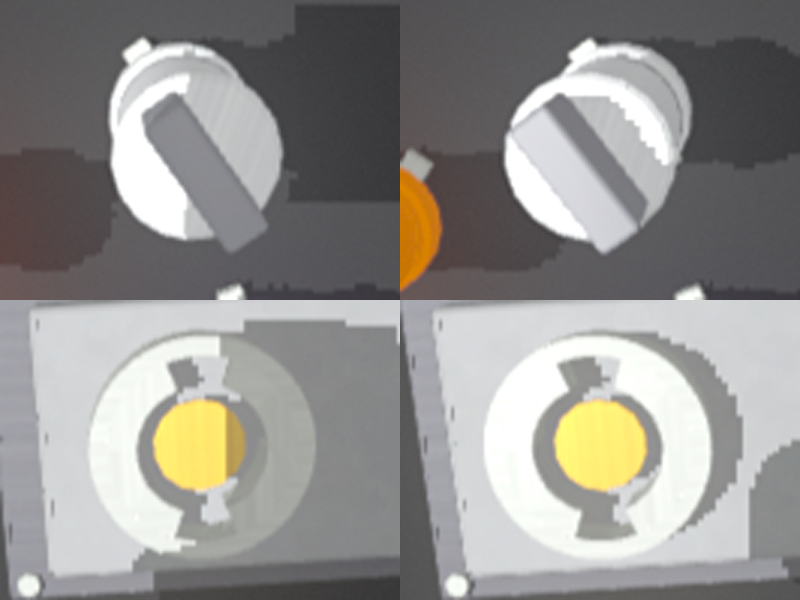

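```bash
python3 - <<'E'
from h import *
import pickle
C=pickle.load(open("cams.pkl","rb"))
k=3.0075
f=lambda p,x,y,ox=0,oy=0:((p[0]-ox)/k-.33+x,(p[1]-oy)/3-.33+y)
a1=[f(p,285,160) for p in((147,130),(184,104),(267,225),(233,252))]
a2=[f(p,200,160,400) for p in((510,130),(548,103),(638,222),(602,252))]
P=np.array([tri((C["a1"],u),(C["a2"],v))[0] for u,v in zip(a1,a2)]);print(P.round(1)); print("bar c",P.mean(0),[np.mean([onz(C[n],u,139) for u in a],0).round(1) for n,a in(("a1",a1),("a2",a2))])
d=P[[2,3]].mean(0)-P[[0,1]].mean(0); print("bar yaw",np.degrees(np.arctan2(d[1],d[0])),np.linalg.norm(d))
print("bay poppet",tri((C["b1"],f((199,445),285,160,0,300)),(C["b2"],f((600,445),205,160,400,300))))
# poppet is at 445-300 in tile
# plate screws in b1,b2 by bright blobs; rim circle by radial edges
for n,cx,cy in(("b1",285+202/k,160+147/3),("b2",205+198/k,160+147/3)):
    g=cv2.GaussianBlur(cv2.cvtColor(cv2.imread(f"pics/{n}.png"),cv2.COLOR_BGR2GRAY),(3,3),0).astype(np.float32)
    c=onz(C[n],(cx,cy),52)
    W=np.linalg.inv(C[n][1]); K=C[n][0]
    def pix(X):
        q=W[:3,:3]@X+W[:3,3]; return K["cx"]+K["fx"]*q[0]/-q[2],K["cy"]-K["fy"]*q[1]/-q[2]
    pts=[]
    for th in np.radians(np.arange(0,360,4)):
        r=np.arange(33,42,.25); pr=[pix(c+t*np.array([np.cos(th),np.sin(th),0])) for t in r]
        pr=np.array(pr,np.float32); v=cv2.remap(g,pr[:,0:1].copy(),pr[:,1:2].copy(),cv2.INTER_LINEAR)[:,0]
        gr=np.abs(v[4:]-v[:-4]); i=gr.argmax()
        if gr[i]>12 and np.cos(th)<.3: pts.append(c[:2]+r[i+2]*np.array([np.cos(th),np.sin(th)]))
    pts=np.array(pts)
    from scipy.optimize import least_squares
    s=least_squares(lambda x:np.hypot(*(pts-x[:2]).T)-x[2],[c[0],c[1],37],loss="soft_l1",f_scale=.4)
    print(n,len(pts),c[:2],"circle",s.x,"rms",np.median(np.abs(s.fun)))
E
```

```text
[[492.  193.5 140.1]
 [498.8 183.3 137.1]
 [465.1 159.4 138.5]
 [458.  169.2 142.8]]
bar c [478.45719009 176.36976843 139.61891621] [array([478.1, 176.3, 139. ]), array([478.4, 176.5, 139. ])]
bar yaw -144.52571681552672 41.63795578608354
bay poppet (array([569.11753193, -31.36339997,  43.69433253]), [0.03233959520469139, 0.03233959520485884])
b1 34 [569.74684397 -31.96701882] circle [568.88108682 -31.73611694  37.04794197] rms 0.19269903373098174
b2 47 [569.68200382 -32.04679826] circle [568.41016098 -31.39756098  37.05172715] rms 0.2946723707574108
```

```bash
python3 - <<'E'
from h import *
import pickle
C=pickle.load(open("cams.pkl","rb"))
def ref(n,p):
    g=cv2.cvtColor(cv2.imread(f"pics/{n}.png"),cv2.COLOR_BGR2GRAY); x,y=p
    w=g[y-7:y+8,x-7:x+8].astype(float); w=np.clip(w-(w.max()+np.median(w))/2,0,None); Y,X=np.mgrid[-7:8,-7:8]
    return x+(w*X).sum()/w.sum(),y+(w*Y).sum()/w.sum()
S={k:(ref("b1",a),ref("b2",b)) for k,a,b in(("TL",(285,130),(208,130)),("TR",(560,111),(483,110)),("BL",(299,253),(224,254)))}
for k,(a,b) in S.items(): S[k]=tri((C["b1"],a),(C["b2"],b))[0]; print(k,a,b,S[k])
br=onz(C["b2"],ref("b2",(475,238)),S["TL"][2]);print("BR",br)
d=S["TL"]-S["TR"];print(np.degrees(np.arctan2(-d[0],d[1])))
d=S["BL"]-br;print(np.degrees(np.arctan2(-d[0],d[1])))
c=np.array([478.4,176.4]);yaw=np.radians(-54.5);q=down(yaw);u=np.array([np.cos(yaw),np.sin(yaw)])
for k,o in(("c1",-40),("c2",40)):
    bot.move_ptp([*(c+o*u),347],q);bot.pause(.2);C[k],_=shot(f"pics/{k}.png")
pickle.dump(C,open("cams.pkl","wb"))
t=[]
for k in("c1","c2"):
    W=np.linalg.inv(C[k][1]);x=W[:3,:3]@np.array([*c,139])+W[:3,3];K=C[k][0]
    p=(int(K["cx"]+K["fx"]*x[0]/-x[2]),int(K["cy"]-K["fy"]*x[1]/-x[2]));print(k,p)
    t.append(cv2.resize(cv2.imread(f"pics/{k}.png")[p[1]-50:p[1]+50,p[0]-40:p[0]+40],(400,500),interpolation=cv2.INTER_CUBIC))
cv2.imwrite("pics/m3.png",np.hstack(t))
qj=bot.solve_ik([568.6,-31.6,200],down(np.radians(-87)));print(qj,bot.solve_ik([568.6,-31.6,160],down(np.radians(-170))),bot.read_state()["t"])
E
```

```text
TL (np.float64(283.200987654321), np.float64(129.88395061728394)) (np.float64(205.9132867132867), np.float64(129.94079254079253)) [644.64594621  37.85186518  10.30685417]
TR (np.float64(560.1292756539235), np.float64(111.04778672032194)) (np.float64(481.8149646107179), np.float64(111.0015166835187)) [ 663.83443036 -245.39301557   11.13475344]
BL (np.float64(295.8682021753039), np.float64(253.6468330134357)) (np.float64(223.93266832917706), np.float64(254.22381546134665)) [512.01777995  26.14800555  16.91770183]
BR [ 528.22156329 -254.56513474   10.30685417]
3.8755929996337835
3.30365474067788
c1 (357, 210)
c2 (277, 210)
[ 0.2879983   0.20547578 -0.263909    0.         -1.10141154  1.33515791] [ 0.2879983   0.23955947 -0.31769572  0.         -1.01354114 -0.11346537] 6.2083
```

View pics/m3.png

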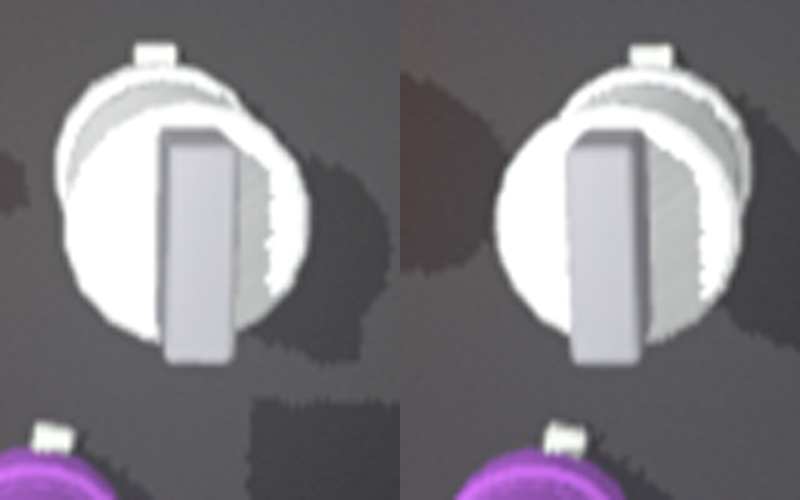

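```bash
python3 - <<'E'
from h import *
q=down(np.radians(-54.5))
def st(m):
    s=bot.read_state();print(m,round(s["t"],2),s["tcp_pos"].round(1),s["contact_force"].round(1),s["moment"].round(2),round(s["width"],1),round(s["finger_force"],1))
bot.move_gripper(42)
bot.move_ptp([478.4,176.4,190],q)
bot.line_to([478.4,176.4,112],velocity=80);bot.pause(.2);st("down")
bot.move_gripper(5,60);st("grip")
bot.line_to([478.4,176.4,200],velocity=80);bot.pause(.2);st("lift")
bot.move_ptp([568.6,-31.6,200],down(np.radians(-86.4)));bot.pause(.4);st("over")
print(bot.read_state()["joint_pos"])
shot("pics/d1.png"); cv2.imwrite("pics/s1.png",bot.camera("scene")[:,:,::-1])
a=cv2.imread("pics/d1.png");b=cv2.resize(cv2.imread("pics/s1.png")[170:310,200:387],(400,300),interpolation=cv2.INTER_CUBIC)
cv2.imwrite("pics/m4.png",np.hstack([cv2.resize(a,(400,300),interpolation=cv2.INTER_AREA),b]))
E
```

```text
down 9.15 [478.6 176.6 112.5] [ 0.  -0.7  0.2] [-0.06 -0.04  0.01] 41.8 0.0
grip 9.72 [478.3 176.4 112. ] [-0.7  0.6  0.7] [0.08 0.06 0.02] 13.9 60.0
lift 11.18 [478.3 176.3 199.6] [-0.2 -0.1 -4. ] [-0.11 -0.06  0.01] 13.8 60.0
over 12.48 [568.6 -31.  200.1] [ 0.1  0.6 -3. ] [-0.06 -0.    0.02] 13.7 60.0
[ 2.89107862e-01  2.05171928e-01 -2.63971889e-01 -1.00713717e-05
 -1.10140789e+00  1.34565360e+00]
```

View pics/m4.png

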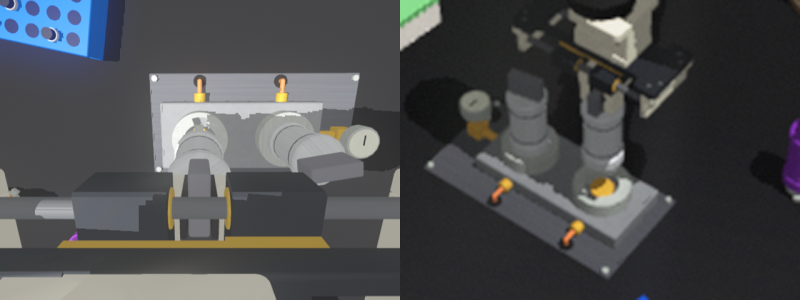

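The cartridge is gripped with width 13.8 and weight about 3 N, and it hangs over the bay. Descending in guarded steps.

```bash
python3 - <<'E'
from h import *
def st(m):
    s=bot.read_state();print(m,round(s["t"],2),s["tcp_pos"].round(1),s["contact_force"].round(1),s["moment"].round(2),round(s["width"],1));return s
bot.line_to([568.6,-31.6,168],velocity=60);st("pre")
for z in(164,162,160,158,156,154,152,150,148,147,146):
    bot.line_to([568.6,-31.6,z],velocity=25);bot.pause(.1);f=st(z)["contact_force"]
    if f[2]>(8 if z>156 else 16) or np.hypot(*f[:2])>8: print("stop");break
E
```

```text
pre 13.27 [568.8 -31.6 168. ] [-0.3 -0.4 -3. ] [-0.07 -0.09 -0.01] 14.0
164 13.68 [568.7 -31.6 164.2] [-0.1  0.  -3.4] [-0.08 -0.02  0.01] 13.7
162 14.03 [568.6 -31.6 162. ] [-0.  -0.3 -3.6] [-0.14 -0.02  0.01] 13.5
160 14.38 [568.6 -31.6 160. ] [-0.   0.3 -2.4] [-0.09  0.04 -0.03] 13.2
158 14.72 [568.6 -31.6 158. ] [ 0.1 -0.2 -3.4] [-0.11 -0.03 -0.  ] 14.0
156 15.07 [568.6 -31.6 156. ] [-0.7 -0.2 -2.9] [-0.01 -0.09 -0.01] 13.4
154 15.43 [568.7 -31.6 154.3] [-0.5  0.8  1.2] [0.04 0.4  0.  ] 13.8
152 15.78 [568.7 -31.6 152.2] [-0.5  1.3  1.8] [ 0.11  0.43 -0.01] 13.5
150 16.12 [568.7 -31.6 150.1] [-0.9  0.7  4. ] [0.16 0.41 0.01] 13.5
148 16.48 [568.7 -31.6 148.2] [0.3 0.5 5.1] [ 0.14  0.39 -0.  ] 13.5
147 16.82 [568.8 -31.6 147.2] [-0.7  1.6  5.5] [0.14 0.5  0.03] 13.6
146 17.18 [568.8 -31.6 146.3] [-1.5 -0.4  6.4] [0.18 0.53 0.  ] 13.4
```

```bash
python3 - <<'E'
from h import *
def st(m):
    s=bot.read_state();print(m,round(s["t"],2),s["tcp_pos"].round(2),s["contact_force"].round(1),s["moment"].round(2),round(s["width"],1));return s
z=146
while z>142:
    z-=.4
    bot.line_to([568.6,-31.6,z],velocity=15);bot.pause(.15);f=st(round(z,1))["contact_force"]
    if f[2]>12 or np.hypot(*f[:2])>10: print("stop");break
E
```

```text
145.6 17.57 [568.82 -31.57 145.98] [-1.3  0.6  6. ] [ 0.18  0.58 -0.02] 13.4
145.2 17.98 [568.89 -31.57 145.97] [-2.5  1.1  8.6] [0.4  1.09 0.02] 13.9
144.8 18.38 [568.92 -31.59 145.91] [-3.4  1.9 12. ] [ 0.44  1.5  -0.03] 13.7
144.4 18.77 [569.02 -31.58 145.92] [-4.2  1.9 14.7] [ 0.54  1.86 -0.  ] 13.3
stop
```

```bash
python3 - <<'E'
from h import *
def st(m):
    s=bot.read_state();x=R.from_quat(s["eef_rot"]).as_matrix()[:,1]
    print(m,round(s["t"],2),s["tcp_pos"].round(2),"yaw",np.degrees(np.arctan2(x[1],x[0])).round(1),s["contact_force"].round(1),s["moment"].round(2),round(s["width"],1));return s
for a in(4,8,16,24,32,40,48,56,64,70,74,77,79):
    bot.line_to([568.6,-31.6,144.4],velocity=30,ori=down(np.radians(-86.4-a)));bot.pause(.1);s=st(a)
    if abs(s["moment"][2])>1.0 or s["contact_force"][2]>25 or np.hypot(*s["contact_force"][:2])>15: print("stop");break
E
```

```text
4 19.12 [569.6  -31.65 145.93] yaw -90.4 [-1.6  0.6 13.1] [ 0.19  0.93 -0.12] 13.7
8 19.48 [569.85 -31.71 145.9 ] yaw -94.4 [-0.4 -0.  10.4] [-0.14  0.51 -0.16] 13.7
16 19.87 [569.99 -31.82 145.88] yaw -102.4 [-0.5 -0.5 10.5] [-0.43  0.25 -0.05] 13.6
24 20.26 [570.01 -31.91 145.92] yaw -110.4 [-0.1 -0.5 10.2] [-0.61  0.24 -0.04] 14.1
32 20.65 [569.95 -31.94 145.88] yaw -118.4 [-0.  -1.3 10.5] [-0.69  0.25 -0.04] 13.6
40 21.04 [569.95 -32.   145.95] yaw -126.4 [-0.1 -1.2 10.7] [-0.6   0.32 -0.06] 13.6
48 21.43 [569.89 -31.99 145.92] yaw -134.4 [-0.1 -2.1 10.5] [-0.62  0.41 -0.11] 13.9
56 21.82 [569.8  -32.01 145.89] yaw -142.4 [-0.3 -1.5 11.2] [-0.57  0.41 -0.11] 13.5
64 22.22 [569.69 -32.05 145.91] yaw -150.4 [-1.9 -0.9 11.9] [-0.59  0.67 -0.14] 13.6
70 22.57 [569.66 -32.05 145.92] yaw -156.4 [-1.7 -2.2 13. ] [-0.56  0.69 -0.15] 13.6
74 22.93 [569.61 -32.08 145.91] yaw -160.4 [-1.3 -1.9 11.9] [-0.57  0.74 -0.11] 13.5
77 23.27 [569.54 -32.09 145.89] yaw -163.4 [-1.1 -0.9 11.8] [-0.51  0.77 -0.06] 13.6
79 23.62 [569.26 -32.13 145.88] yaw -165.4 [-1.5 -1.5 13.2] [-0.42  1.22  0.09] 13.7
```

```bash
python3 - <<'E'
from h import *
def st(m):
    s=bot.read_state();x=R.from_quat(s["eef_rot"]).as_matrix()[:,1]
    print(m,round(s["t"],2),s["tcp_pos"].round(2),"yaw",np.degrees(np.arctan2(x[1],x[0])).round(1),s["contact_force"].round(1),s["moment"].round(2),round(s["joint_pos"][5],4));return s
for a in(80,81,82,83,84,85,86):
    bot.line_to([568.6,-31.6,144.2],velocity=30,ori=down(np.radians(-86.4-a)));bot.pause(.15);s=st(a)
    if abs(s["moment"][2])>0.7 or s["contact_force"][2]>25 or np.hypot(*s["contact_force"][:2])>15: print("stop");break
bot.pause(.3);st("rest")
shot("pics/e1.png");cv2.imwrite("pics/t2.png",bot.camera("top")[:,:,::-1]);cv2.imwrite("pics/s2.png",bot.camera("scene")[:,:,::-1])
a=cv2.resize(cv2.imread("pics/e1.png"),(400,300),interpolation=cv2.INTER_AREA);b=cv2.resize(cv2.imread("pics/s2.png")[190:310,200:360],(400,300),interpolation=cv2.INTER_CUBIC)
cv2.imwrite("pics/m5.png",np.hstack([a,b]))
E
```

```text
80 24.02 [569.11 -32.15 145.87] yaw -166.3 [-3.4 -0.4 15.1] [-0.39  1.61  0.19] -0.0504
81 24.43 [568.88 -32.15 145.87] yaw -167.3 [-4.  -0.1 16.6] [-0.25  2.04  0.3 ] -0.0677
82 24.82 [568.68 -32.15 145.87] yaw -168.3 [-4.7 -0.8 16.9] [-0.18  2.27  0.43] -0.085
83 25.23 [568.65 -32.13 145.87] yaw -169.3 [-5.1 -0.8 16. ] [-0.02  2.35  0.71] -0.102
stop
rest 25.52 [568.67 -32.1  145.88] yaw -169.3 [-5.4 -1.  16.6] [-0.12  2.42  0.69] -0.102
```

View pics/m5.png

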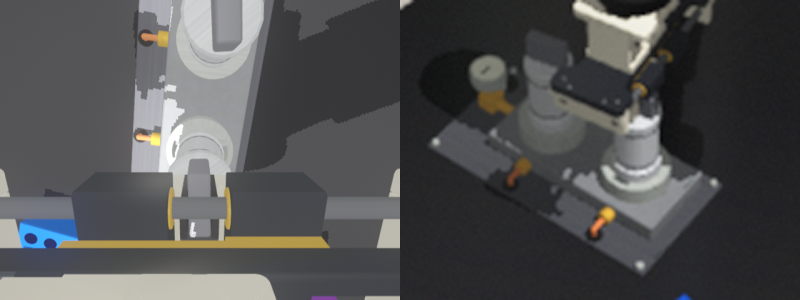

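The bar is now parallel to the locked neighbour's bar. The tool height is unchanged at home level, and the rising twist moment (0.7 N m) shows it is against the stop.

```bash
python3 - <<'E'
from h import *
s=bot.read_state();print(s["t"],s["tcp_pos"],s["contact_force"],s["moment"],s["width"],s["finger_force"])
print(bot.close_job())
E
```

```text
25.675 [568.64027344 -32.13506939 145.85734208] [-4.77510028 -1.30249215 15.36330027] [1.51340631e-03 2.34166292e+00 7.25954526e-01] 13.913262013702926 60.249382853507996
the job is handed in; nothing more can be done
None
```

I fitted the cartridge in the empty bay, pushed it down to the rim, turned it clockwise to its stop, and handed the job in at 25.7 s, still gripping the bar (60 N) and pressing with about 15 N at the wrist; no verdict came back.

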